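Put the block plane away in the drawer

TASK

Put the small steel block plane away: set it down flat on its sole on the floor of the open drawer (do not let it drop), then slide the drawer fully shut. Leave the jar and the spatula where they are.

Things in the scene. Friction and masses are not known exactly. Their poses are not given: they have to be found in the camera images.
- plane: small block plane, loose, 0.3-0.6 kg: steel body 105 long (x), 40 wide (y), 30 mm high, flat sides to grip across y; on top, narrower than the body, a sloping red lever cap and, near the +x end, a round brass knob up to 49 mm. Origin: centre of the underside (sole); z up. Starts on its sole on the table, left or right of the drawer unit. Either way round is fine in the drawer.
- cabinet_drawer0 (a joint): the drawer's slide, m: 0 is fully shut, grows as the drawer comes out towards the robot (the cabinet's -x), stop at about 0.198. Starts 0.15 to 0.18 open. No spring or catch; light friction of about 1 N plus some damping; it stays where it is left.
- drawer_floor (a point): point on the drawer's inner floor (upper face), 22 mm above the table, midway across and 60 mm behind the inner face of the front wall; moves with the drawer; +x is the way it shuts. Inside 235 mm long (x), 178 wide (y); walls 6 mm thick rise 66 mm above the floor, the blue front panel 75 mm. From the front wall the inside is uncovered for the joint value less 6 mm.
- cabinet_drawer0_handle (a point): middle of the drawer's steel bar handle: a horizontal bar of 11 mm diameter, 105 mm long along the cabinet's y, its axis 35 mm in front of the blue panel, 72 mm above the table; moves with the drawer. The bar can be pushed or hooked from above.
- cabinet_front (a point): a point fixed on the cabinet: middle of the front edge of its top, 110 mm above the table; axes are the cabinet's (x away from the robot, the way the drawer shuts). The cabinet is a low grey unit fixed to the table, 265 mm deep behind this edge, 220 mm wide (y), 110 mm high, with one blue-fronted drawer that comes out to -x. Its position and yaw vary.
- jar: white plastic jar with a blue cap, 60 mm diameter, 75 mm high, loose; origin at the centre of its underside. Starts on the other side of the drawer unit from the plane. Leave alone.
- spatula: spatula about 200 mm long lying on the table to the right (-y) of the drawer unit, loose. Origin: under the middle of it; x runs from handle to blade. Leave alone.
Not all that is in view belongs to the job. Leave any orange look-alike of the plane alone.

How it is judged (in metres and radians):
On the way, in this order (a step that is already met when the one before it is completed fails the run):
1. the plane lies on its sole on the drawer's floor, let go and at rest, while the drawer is still open (x of plane in the frame of drawer_floor between -0.06 and 0.175 m and y of plane in the frame of drawer_floor between -0.09 and 0.09 m and z of plane in the frame of drawer_floor between -0.006 and 0.008 m and angle between plane's own z axis and vertical below 0.2 rad and contact force between the fingers and plane below 0.1 N and linear speed of plane below 0.02 m/s and value of joint cabinet_drawer0 above 0.03 m), for 0.2 s.
2. the drawer is slid fully shut (value of joint cabinet_drawer0 below 0.006 m), for 0.2 s.
At the end, for the whole second after the job is handed in: the plane lies within the drawer on its sole (tilt under 0.2 rad, sole within 8 mm of the floor), let go and at rest, and the drawer is shut to within 6 mm (x of plane in the frame of drawer_floor between -0.06 and 0.175 m and y of plane in the frame of drawer_floor between -0.09 and 0.09 m and z of plane in the frame of drawer_floor between -0.006 and 0.008 m and angle between plane's own z axis and vertical below 0.2 rad and contact force between the fingers and plane below 0.1 N and linear speed of plane below 0.02 m/s and value of joint cabinet_drawer0 below 0.006 m); the robot touches nothing.
It fails at once if the plane is dropped or thrown (let go and faster than 0.8 m/s, a fall of some 33 mm) (linear speed of plane above 0.8 m/s and contact force between the fingers and plane below 0.05 N).
It fails at once if the jar or the spatula is moved more than 40 mm (distance of any of jar, spatula from where it was at the start of the episode above 0.04 m).
It also fails if it takes over 56 s, if anything falls off the work surface, if the arm or the gripper's body presses on something with over 40 N, if the wrist force passes 120 N, or if a joint passes its speed limit or range.

ROBOT

A 6-joint arm with a two-finger parallel gripper is mounted at the origin on the work surface. World frame = base frame: x ahead of the robot, y to its left, z up, the work surface at z = 0. Lengths are in mm, angles in rad, forces in N, time in s.
With the tool pointing down it reaches from about 275 to 750 mm from the base axis. Payload 10.2 kg.
Tool frame: the origin (TCP) lies at the very end of the fingers, on their centre line; the grasp point (between the pads) lies 19 mm behind it; z points along the fingers, y is the line along which they close (so a half turn about z gives the same grasp; the last joint's range is limited). The gripper opens to 88 mm and grips with 3 to 60 N. Pads are 18 mm wide; open, the fingers measure 123 mm over their backs; the gripper's body (75 mm by 187 mm) begins 45 mm behind the grasp point.
Start: joints at [1.121, 0.313, 1.498, -0, 1.331, -0.223], TCP at [118.064, 511.558, 238.72] pointing down, gripper open.
Joint ranges: [-2.94, 2.94], [-0.97, 2.17], [0.19, 2.56], [-1.23, 4.37], [0.02, 3.11], [-2.88, 2.88]. Speed limits (rad/s): [2.39, 2.39, 3.01, 3.14, 3.14, 3.14].

INTERFACE

Orientations are given as a rotation vector (axis times angle).
In Python, from bench import robot gives the robot as it stands.
- The arm moves only by the tool move_arm, never from a script. Its argument "targets" is a list of rows, each a list of 3 entries, a list of its own where there are three numbers: the shift along the tool's x, y, z in parts of the range, where 1.0 means 1000 mm, then the turn, a rotation vector about the tool's x, y, z in normalised numbers (1 is 90 degrees), then the finger opening in mm, from 0 to 88.1. In form: [[[dx, dy, dz], [ax, ay, az], claw], ...]. A call has exactly 10 rows; each row is the pose to reach, as a shift and turn from the pose commanded when the call began, along the tool's axes at that moment; what a row does not reach only later rows make up. A row lasts 1/8 s, in which the tool goes at most 62.5 mm and 10.7 degrees, less where a joint would pass 70% of its speed; a pose out of reach is approached as far as the arm can. No shift or turn number may pass 1 either way. A call with a gripper value outside its range is refused whole. The fingers move at their own pace and stop on an object; the grip force is fixed at half the most. Time passes only in rows, so rows that repeat a pose let the fingers close, or fill a call up. It gives the time, the measured TCP pose, the force, the opening and the grip force at its end, in the units of the state.
- robot.sense(): the state, without advancing time (a new reading comes with each control period).
- robot.read_camera(name): name is "side" or "top" or "wrist"; returns a dict with "color" (384x512x3 uint8, red, green, blue), "fovy" (degrees; the focal length in pixels is half the picture's height over the tangent of half this angle, whatever the lens; pixels are square), "cx", "cy" (the principal point, pixels), "rvec" (rotation vector, rad) and "tvec" (3), from world to camera coordinates, as OpenCV has them; the wrist camera has in their place "T_tool_cam" (4x4, takes a point from camera to tool coordinates, whose origin is the TCP and whose axes are the flange's). Camera axes: x right, y down, z forward; pixel columns grow to the right and rows downward; lengths in mm; the calibration is good to about 2 mm. A picture is of the moment at which its call begins: read the wrist's pose just before it. There is no depth.
- robot.finish_job(): hands the job in; it is judged then, once.
Trained networks look in a picture, given as the dict that the camera call returned (one of the last four; its "shot" number tells which), for a name from the list of things; names that differ only in an ending like _2 or _b are one class to them, and where a whole thing is asked for, a point or a joint stands for the part that bears it (a point fixed in the world has none). Each returns a list of dicts, best first, with "p" (0 to 1); they miss things now and then, are a little off and sometimes report something else, mostly with a low value. They report only what shows in the picture. A call takes as long as a camera call. They do not tell look-alikes from the thing itself.
- robot.spot_in(picture, name): "location" ([x, y, z] in mm, in world coordinates, good to about 4 mm: the middle of the surface that is visible of it).
The state is a dict: "t": time; "joints": joint angles; "qvel": joint speeds; "effort": joint torques, N m; "position": TCP position; "eef_rot": TCP orientation; "ft_force": force on the tool from outside, world axes, zero at the start; "torque": the same for the moment, N m; "grip_width": finger opening in mm; "finger_force": force on a finger pad.
Only numpy, scipy, OpenCV 4.12 (cv2) and the standard library are available. Lean on these libraries where they do the work, as an engineer would, in place of code of your own. Each camera call takes 0.05 s, during which the arm holds its last target. There are 200 camera calls.

## Working session

There is one attempt and no reset: what is moved stays moved. The work goes in short steps, Python scripts to look and compute and a tool call to move; the robot and the scene stay as the last step left them, time stands still between calls to the robot, and variables do not carry over. Pictures are saved under pics/ and viewed, at most 10 in all, crops included, and the job is handed in when it is done.

Besides the shell and the picture viewer there is one more tool, called after ">>>" by a JSON object that holds its "op" and its "data". move_arm: Moves the arm, as the interface text tells. Its arguments: {"type":"object","properties":{"targets":{"type":"array","items":{"type":"array"}}},"required":["targets"]}

```bash
mkdir -p pics
cat > h.py <<'E'
import numpy as np, cv2
from scipy.spatial.transform import Rotation as R
from bench import robot
def ray(c,px):
    f=c["color"].shape[0]/2/np.tan(np.radians(c["fovy"]/2))
    Rm=R.from_rotvec(np.ravel(c["rvec"])).as_matrix(); o=-Rm.T@np.ravel(c["tvec"])
    d=Rm.T@np.array([(px[0]-c["cx"])/f,(px[1]-c["cy"])/f,1]); return o,d
def onz(c,px,z):
    o,d=ray(c,px); return o+d*(z-o[2])/d[2]
def proj(c,p):
    f=c["color"].shape[0]/2/np.tan(np.radians(c["fovy"]/2))
    q=R.from_rotvec(np.ravel(c["rvec"])).apply(p)+np.ravel(c["tvec"]); return q[:2]/q[2]*f+[c["cx"],c["cy"]]
E
python3 - <<'E'
from h import *
s=robot.sense(); print(s)
cs=[]
for n in("top","side"):
    c=robot.read_camera(n); cs.append(c["color"])
    for k in("plane","jar","spatula","cabinet_drawer0","cabinet_drawer0_handle","drawer_floor","cabinet_front"):
        try:
            for d in robot.spot_in(c,k)[:3]: print(n,k,round(d["p"],2),np.round(d["location"],0),np.round(proj(c,d["location"])))
        except Exception as e: print(k,e)
    print(c["fovy"],c["cx"],c["cy"],c["rvec"],c["tvec"])
    np.save(n+".npy",c,allow_pickle=True)
    cv2.imwrite(f"pics/{n}1.png",cv2.resize(c["color"][:,:,::-1],(800,600)))
E
```

```text
{'t': 0.0, 'joints': array([ 1.12063651e+00,  3.13422151e-01,  1.49843417e+00,  9.25520824e-06,
        1.33100676e+00, -2.23380568e-01]), 'qvel': array([-0.00162471, -0.00142651,  0.00106344,  0.00022521, -0.00021728,
       -0.00203216]), 'effort': array([-1.12610542e-03, -4.02209294e+01, -2.52266032e+01,  6.93395105e-02,
        3.53817770e-02, -1.29463883e-04]), 'position': array([117.9299509 , 511.32816779, 238.17641915]), 'eef_rot': array([-3.55416082e-01, -3.12099174e+00,  1.87856757e-03]), 'ft_force': array([-0.09640395,  0.20075733,  0.4797355 ]), 'torque': array([ 0.03032341, -0.01608652,  0.00342688]), 'finger_force': 0.0, 'grip_width': 88.42325531158947}
top plane 0.89 [ 533. -484.   28.] [398. 202.]
top plane 0.79 [ 346. -370.   29.] [365. 260.]
top plane 0.76 [ 494. -349.   26.] [356. 214.]
top jar 0.78 [455. 325.  73.] [145. 225.]
top jar 0.67 [ 494. -350.   28.] [357. 214.]
top spatula 0.7 [ 730. -280.    2.] [332. 146.]
top cabinet_drawer0 0.94 [566.   1.  20.] [249. 192.]
top cabinet_drawer0_handle 0.67 [568.  -0.  21.] [250. 192.]
top drawer_floor 0.87 [572.  -1.  20.] [250. 191.]
top cabinet_front 0.67 [693.  15. 112.] [244. 148.]
53.40891316384246 261.40845519772876 187.65718108863084 [ 2.12880663 -2.1238293   0.17370883] [ -41.00387266  576.76331285 1186.38976627]
side plane 0.77 [ 493. -346.   32.] [324. 160.]
side plane 0.71 [ 340. -349.   31.] [371. 177.]
side plane 0.61 [ 537. -477.   29.] [329. 137.]
side jar 0.79 [446. 343.  74.] [190. 340.]
side spatula 0.76 [ 720. -266.   -0.] [250. 157.]
side cabinet_drawer0 0.68 [577.  -4.  39.] [239. 214.]
side cabinet_drawer0_handle 0.69 [573.  -7.  40.] [241. 213.]
side drawer_floor 0.72 [575.  -6.  41.] [240. 213.]
side cabinet_front 0.95 [687.  37.  86.] [195. 194.]
53.92126050185774 255.91778168380034 193.86336628242125 [ 0.76334108 -2.57557017  1.12795717] [437.26122138 296.88095074 786.98998903]
```

View pics/top1.png

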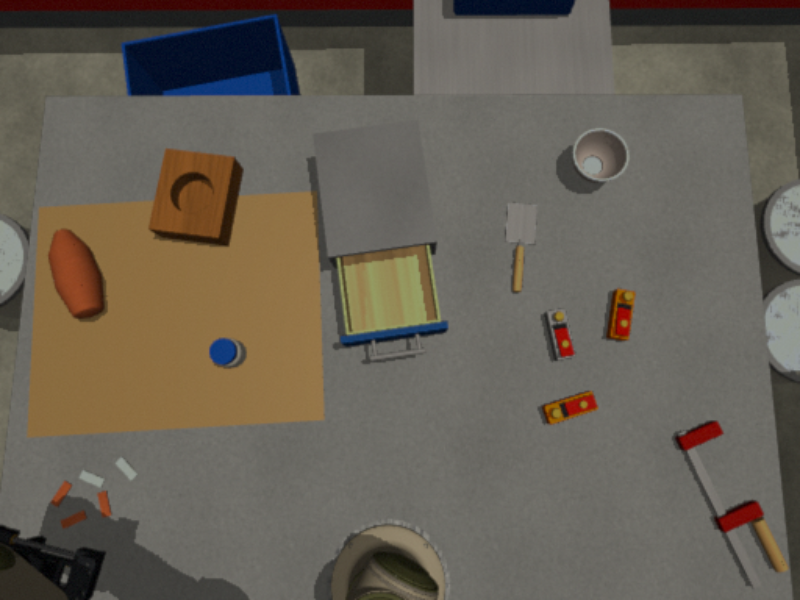

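Run:
```python
import numpy as np,cv2
a=np.load("top.npy",allow_pickle=True).item()["color"][180:290,320:430,::-1]
b=np.load("side.npy",allow_pickle=True).item()["color"][115:205,300:410,::-1]
cv2.imwrite("pics/crop1.png",np.hstack([cv2.resize(a,(400,400),interpolation=3),cv2.resize(b,(400,400),interpolation=3)]))
```

```text
(no output)
```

View pics/crop1.png

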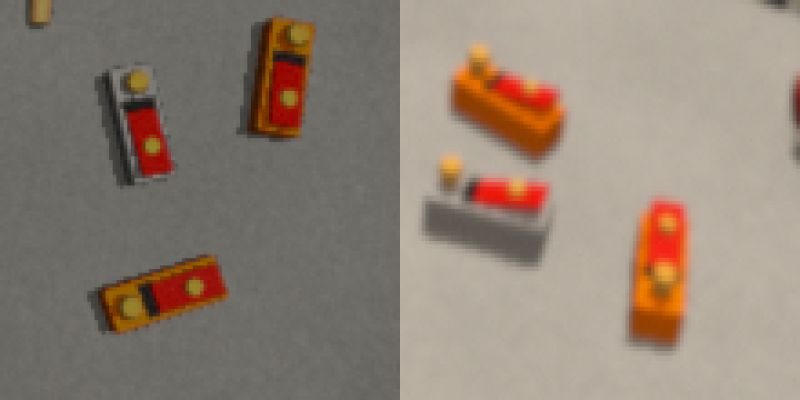

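Top view (512-px frame), three candidates:
- Steel-grey body at (357,214)
- Orange body at (398,202)
- Orange body at (365,260)

The crop confirms that the one at (357,214) has the grey steel body with a red cap, so it is the plane. The other two are look-alikes. The jar is at (145,225), left of the drawer. The spatula is at (332,160). The drawer is open, with its handle near (253,222).

Run:
```python
from h import *
c=np.load("top.npy",allow_pickle=True).item()
k=.64
def P(l,z,off=(0,0),s=k): return np.array([onz(c,(x*s+off[0],y*s+off[1]),z) for x,y in l])
pl=P([(108,70),(153,66),(172,178),(128,183)],30,(320,180),110/400)
print("plane",pl.round(),pl.mean(0).round()); d=(pl[0]+pl[1]-pl[2]-pl[3])/2; print(np.linalg.norm(d),np.degrees(np.arctan2(d[1],d[0])))
cb=P([(315,133),(418,121),(434,245),(329,254)],110)
print("cab",cb.round()); 
for i in range(4):
  e=cb[(i+1)%4]-cb[i]; print(np.linalg.norm(e).round(),np.degrees(np.arctan2(e[1],e[0])).round(1))
pn=P([(340,336),(447,322)],97); e=pn[1]-pn[0];print("panel",pn.round(),np.linalg.norm(e),np.degrees(np.arctan2(e[1],e[0])))
h=P([(368,360),(425,352)],72); e=h[1]-h[0];print("handle",h.round(),h.mean(0),np.linalg.norm(e),np.degrees(np.arctan2(e[1],e[0])))
im=cv2.resize(c["color"][110:240,190:300,::-1],(676,572)) # not exact
a=c["color"][65:240,190:300,::-1]; cv2.imwrite("pics/cab.png",cv2.resize(a,None,fx=3.4,fy=3.4,interpolation=3))
s=robot.sense(); print(R.from_rotvec(s["eef_rot"]).as_matrix().round(3))
```

```text
plane [[ 542. -328.   30.]
 [ 546. -368.   30.]
 [ 446. -381.   30.]
 [ 441. -342.   30.]] [ 494. -355.   30.]
101.51182835105014 7.513476438578603
cab [[903. 154. 110.]
 [929. -59. 110.]
 [664. -91. 110.]
 [646. 119. 110.]]
215.0 -83.0
267.0 -173.1
210.0 95.1
260.0 7.9
panel [[ 483.   94.   97.]
 [ 511. -116.   97.]] 212.78328380983768 -82.38957898852479
handle [[437.  40.  72.]
 [454. -73.  72.]] [445.55241206 -16.44266723  72.        ] 115.0059653872658 -81.88855779213497
[[-0.974  0.225  0.   ]
 [ 0.225  0.974  0.   ]
 [-0.     0.    -1.   ]]
```

View pics/cab.png

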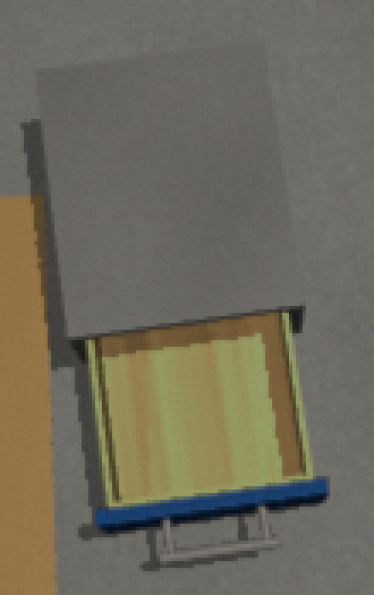

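Silver plane at about (494,-353), yaw about 7.5°. The cabinet's yaw is about 7.3°, with the handle near (446,-16). Next I move above the plane for a wrist look.

Units first: shifts go in shares of 1000 mm and turns go in shares of 90 degrees. So -470 mm / 1000 = -0.47, -350 mm / 1000 = -0.35, -20.5 degrees / 90 = -0.2278.

>>> {"op": "move_arm", "data": {"targets": [[[-0.035,-0.047,0],[0,0,0],88],[[-0.07,-0.094,0],[0,0,0],88],[[-0.105,-0.141,0],[0,0,-0.0333],88],[[-0.14,-0.188,0],[0,0,-0.0667],88],[[-0.175,-0.235,0],[0,0,-0.1],88],[[-0.21,-0.282,0],[0,0,-0.1333],88],[[-0.245,-0.329,0],[0,0,-0.1667],88],[[-0.28,-0.376,0],[0,0,-0.2],88],[[-0.315,-0.423,0],[0,0,-0.2278],88],[[-0.35,-0.47,0],[0,0,-0.2278],88]]}}

```text
t: 2.05
position: [353.8, -27.2, 239.0]
eef_rot: [-0.205, 3.134, -0.001]
ft_force: [0.5, 0.9, 0.2]
grip_width: 88.2
finger_force: 0.0
```

Run:
```python
from h import *
s=robot.sense(); Rm=R.from_rotvec(s["eef_rot"]).as_matrix(); print(s["t"],s["joints"].round(2),s["position"].round(1),Rm.round(3))
print(Rm.T@(np.array([480,-353,200])-s["position"]))
```

```text
2.05 [-0.41 -0.08  1.94  0.    1.28 -2.11] [353.8 -27.2 239. ] [[-0.991 -0.13   0.001]
 [-0.13   0.991 -0.   ]
 [-0.001 -0.    -1.   ]]
[ -82.5742117  -339.43090327   39.28190823]
```

Scaled: -339 mm / 1000 = -0.339, -330 mm / 1000 = -0.33.

>>> {"op": "move_arm", "data": {"targets": [[[-0.013,-0.055,0],[0,0,0],88],[[-0.026,-0.11,0.005],[0,0,0],88],[[-0.039,-0.165,0.01],[0,0,0],88],[[-0.052,-0.22,0.015],[0,0,0],88],[[-0.065,-0.275,0.02],[0,0,0],88],[[-0.08,-0.33,0.03],[0,0,0],88],[[-0.083,-0.339,0.04],[0,0,0],88],[[-0.083,-0.339,0.04],[0,0,0],88],[[-0.083,-0.339,0.04],[0,0,0],88],[[-0.083,-0.339,0.04],[0,0,0],88]]}}

```text
t: 3.3
position: [480.1, -349.6, 199.7]
eef_rot: [-0.207, 3.134, -0.001]
ft_force: [-0.4, -0.3, 0.1]
grip_width: 88.3
finger_force: 0.0
```

```bash
cat >> h.py <<'E'
def wrist():
    s=robot.sense(); c=robot.read_camera("wrist")
    T=np.eye(4); T[:3,:3]=R.from_rotvec(s["eef_rot"]).as_matrix(); T[:3,3]=s["position"]
    W=np.linalg.inv(T@np.array(c["T_tool_cam"])); c["rvec"]=R.from_matrix(W[:3,:3]).as_rotvec(); c["tvec"]=W[:3,3]
    return s,c
E
python3 - <<'E'
from h import *
s,c=wrist(); print(s["position"],s["joints"].round(2)); np.save("w.npy",c,allow_pickle=True)
for d in robot.spot_in(c,"plane"): print(d["p"],d["location"],proj(c,d["location"]))
print(c["T_tool_cam"])
cv2.imwrite("pics/w1.png",cv2.resize(c["color"][:,:,::-1],(800,600)))
E
```

```text
[ 480.08073278 -349.55579458  199.67651473] [-0.83  0.49  1.34  0.    1.31 -2.53]
0.91 [492.0, -360.2, 28.9] [243.10195612 190.40488641]
0.9 [529.2, -477.8, 30.8] [126.40597087 210.6340609 ]
[[ 7.50352069e-04 -9.57247113e-01 -2.89270466e-01  7.62687029e+01]
 [ 9.99999663e-01  8.14501117e-04 -1.01382719e-04  4.96499184e-01]
 [ 3.32659433e-04 -2.89270292e-01  9.57247401e-01 -1.45247711e+02]
 [ 0.00000000e+00  0.00000000e+00  0.00000000e+00  1.00000000e+00]]
```

View pics/w1.png

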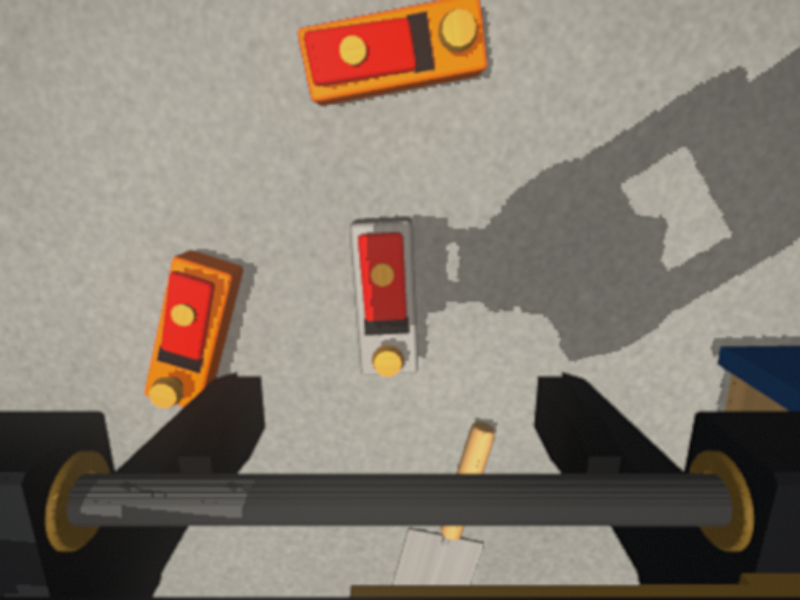

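The wrist view shows the steel plane centred at 800-px (384,297), knob end nearest the fingers. The orange look-alikes are at (195,325) and (395,50). The spatula handle is at (470,470), clear of the grasp.

Run:
```python
from h import *
c=np.load("w.npy",allow_pickle=True).item()
p=np.array([onz(c,(x*.64,y*.64),30) for x,y in [(351,223),(412,220),(417,371),(361,374)]])
print(p.round(1),p.mean(0)); d=(p[2]+p[3]-p[0]-p[1])/2; e=(p[1]-p[0]+p[2]-p[3])/2
print(np.linalg.norm(d),np.linalg.norm(e),np.degrees(np.arctan2(d[1],d[0])),np.degrees(np.arctan2(e[1],e[0]))-90)
s=robot.sense(); Rm=R.from_rotvec(s["eef_rot"]).as_matrix(); print(np.degrees(np.arctan2(-Rm[1,0],-Rm[0,0])), s["position"])
print(Rm.T@(np.r_[p.mean(0)[:2],8]-s["position"]))
```

```text
[[ 446.1 -384.    30. ]
 [ 439.2 -346.4   30. ]
 [ 540.1 -328.7   30. ]
 [ 547.4 -366.4   30. ]] [ 493.18499319 -356.35361323   30.        ]
102.60901216867974 38.325771691262645 9.893291097115675 10.678672346233256
7.543919878315121 [ 480.07796624 -349.84637792  199.44674113]
[-12.03123786  -8.01824186 191.46004823]
```

Scaled: 120 mm / 1000 = 0.12, 110 mm / 1000 = 0.11, -2.5 degrees / 90 = -0.0278.

>>> {"op": "move_arm", "data": {"targets": [[[-0.006,-0.003,0.03],[0,0,-0.0278],88],[[-0.012,-0.006,0.06],[0,0,-0.0278],88],[[-0.012,-0.006,0.09],[0,0,-0.0278],88],[[-0.012,-0.006,0.11],[0,0,-0.0278],88],[[-0.012,-0.006,0.12],[0,0,-0.0278],88],[[-0.012,-0.006,0.12],[0,0,-0.0278],88],[[-0.012,-0.006,0.12],[0,0,-0.0278],88],[[-0.012,-0.006,0.12],[0,0,-0.0278],88],[[-0.012,-0.006,0.12],[0,0,-0.0278],88],[[-0.012,-0.006,0.12],[0,0,-0.0278],88]]}}

```text
t: 4.65
position: [492.7, -354.8, 78.9]
eef_rot: [-0.274, 3.129, -0.0]
ft_force: [-0.4, -0.4, -0.5]
grip_width: 87.9
finger_force: 0.0
```

Run:
```python
from h import *
s,c=wrist(); Rm=R.from_rotvec(s["eef_rot"]).as_matrix(); print(np.degrees(np.arctan2(-Rm[1,0],-Rm[0,0])), s["position"])
for d in robot.spot_in(c,"plane"): print(d["p"],d["location"])
print(Rm.T@(np.array([493.2,-356.4,8])-s["position"]))
cv2.imwrite("pics/w2.png",c["color"][:,:,::-1])
```

```text
10.00538037237451 [ 492.69490049 -354.80414519   78.88135767]
0.95 [364.9, -386.2, 21.9]
0.71 [509.2, -473.8, 31.6]
0.61 [489.9, -363.8, 29.1]
[-0.21232489 -1.64253156 70.88177306]
```

View pics/w2.png

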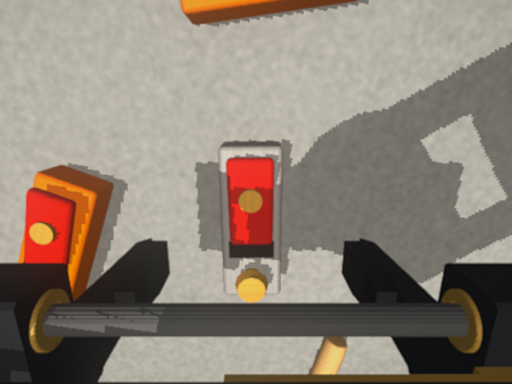

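The plane sits centred between the fingers (column 251 against a midline of 255) and is aligned. The orange one at the left is clear of the finger, so I descend and grip.

Scaled: 71 mm / 1000 = 0.071, 65 mm / 1000 = 0.065.

>>> {"op": "move_arm", "data": {"targets": [[[0,-0.0015,0.02],[0,0,0],88],[[0,-0.0015,0.04],[0,0,0],88],[[0,-0.0015,0.055],[0,0,0],88],[[0,-0.0015,0.065],[0,0,0],88],[[0,-0.0015,0.071],[0,0,0],88],[[0,-0.0015,0.071],[0,0,0],88],[[0,-0.0015,0.071],[0,0,0],30],[[0,-0.0015,0.071],[0,0,0],30],[[0,-0.0015,0.071],[0,0,0],30],[[0,-0.0015,0.071],[0,0,0],30]]}}

```text
t: 6.0
position: [492.9, -356.3, 7.8]
eef_rot: [-0.274, 3.13, -0.0]
ft_force: [-0.8, -0.7, 0.3]
grip_width: 49.8
finger_force: 0.0
```

Scaled: -180 mm / 1000 = -0.18, -170 mm / 1000 = -0.17.

>>> {"op": "move_arm", "data": {"targets": [[[0,0,0],[0,0,0],30],[[0,0,0],[0,0,0],30],[[0,0,-0.01],[0,0,0],30],[[0,0,-0.03],[0,0,0],30],[[0,0,-0.06],[0,0,0],30],[[0,0,-0.1],[0,0,0],30],[[0,0,-0.14],[0,0,0],30],[[0,0,-0.17],[0,0,0],30],[[0,0,-0.18],[0,0,0],30],[[0,0,-0.18],[0,0,0],30]]}}

```text
t: 7.25
position: [492.8, -356.0, 187.3]
eef_rot: [0.274, -3.129, -0.001]
ft_force: [-0.1, -0.1, -4.0]
grip_width: 39.6
finger_force: 30.0
```

Run:
```python
from h import *
s=robot.sense(); Rm=R.from_rotvec(s["eef_rot"]).as_matrix(); print(s["t"],np.degrees(np.arctan2(-Rm[1,0],-Rm[0,0])), s["position"],s["joints"].round(2),s["ft_force"],s["grip_width"],s["finger_force"])
s,c=wrist(); np.save("w.npy",c,allow_pickle=True)
t=robot.read_camera("top")
for k in("cabinet_drawer0","cabinet_drawer0_handle","cabinet_front"):
  for d in robot.spot_in(t,k)[:1]: print(k,d)
np.save("top.npy",t,allow_pickle=True)
a=cv2.resize(c["color"][:,:,::-1],(400,300)); b=cv2.resize(t["color"][140:244,190:310,::-1],(400,347),interpolation=3)
cv2.imwrite("pics/l1.png",np.hstack([np.vstack([a,np.zeros((47,400,3),np.uint8)]),b]))
```

```text
7.25 10.005029375111821 [ 492.76903264 -356.03431406  187.34075381] [-0.82  0.54  1.3   0.    1.3  -2.56] [-0.06694351 -0.06475869 -4.01587992] 39.56911746567346 30.000000977888703
cabinet_drawer0 {'location': [567.5, 3.2, 22.3], 'p': 0.85}
cabinet_drawer0_handle {'location': [568.0, 0.5, 19.4], 'p': 0.7}
cabinet_front {'location': [693.0, 15.5, 112.0], 'p': 0.97}
```

View pics/l1.png

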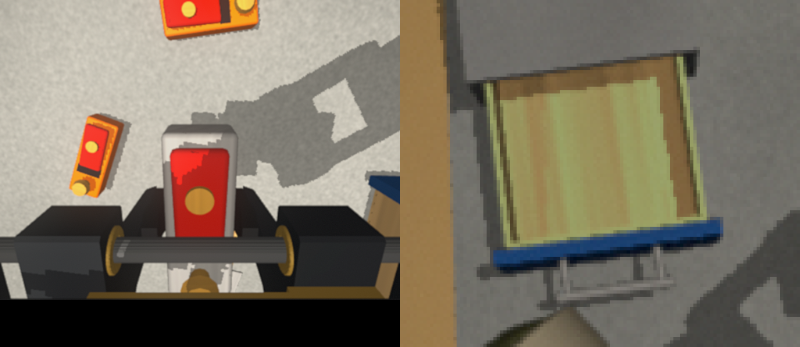

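Held: the plane is gripped level (width 39.6 mm, 30 N, about 4 N of weight) at left (200,215). In the drawer crop on the right, the side walls are at x≈490–508 and 682–702, the blue panel's top edge runs (497,250)–(722,220), and the cabinet edge runs (466,84)–(697,51).

Run:
```python
from h import *
c=np.load("top.npy",allow_pickle=True).item()
print("cam",ray(c,(0,0))[0].round())
def P(l,z): return np.array([onz(c,((x-400)/3.3333+190,y*.3+140),z) for x,y in l])
yaw=lambda e: np.degrees(np.arctan2(e[1],e[0]))
L=P([(489,84),(508,248)],88); Rr=P([(682,58),(702,218)],88)
cf=P([(466,84),(697,51)],110); pb=P([(497,250),(722,220)],97); h=P([(558,299),(672,283)],76)
for n,a in dict(L=L,R=Rr,cf=cf,pb=pb,h=h).items(): print(n,a.round().tolist(),yaw(a[0]-a[1]),np.linalg.norm(a[0]-a[1]))
th=np.radians(7.3); X=np.array([np.cos(th),np.sin(th)]);Y=np.array([-X[1],X[0]])
m=cf.mean(0)[:2]
for n,a in dict(L=L,R=Rr,cf=cf,pb=pb,h=h).items(): print(n,[( (q[:2]-m)@X,(q[:2]-m)@Y) for q in a])
```

```text
cam [ 364.  -52. 1268.]
L [[642.0, 102.0, 88.0], [486.0, 81.0, 88.0]] 7.773289654507454 158.01210978379788
R [[668.0, -82.0, 88.0], [514.0, -100.0, 88.0]] 6.7662006861778945 154.7734546086155
cf [[637.0, 121.0, 110.0], [669.0, -95.0, 110.0]] 98.40505322819153 218.29587875528415
pb [[483.0, 90.0, 97.0], [511.0, -118.0, 97.0]] 97.75133184910811 209.8134304152458
h [[439.0, 34.0, 76.0], [455.0, -72.0, 76.0]] 98.11227643332666 107.48567644802324
L [(np.float64(0.695362535770931), np.float64(89.97522094911105)), (np.float64(-157.31135628113384), np.float64(88.6699826403754))]
R [(np.float64(2.7401791199673236), np.float64(-95.57365547522264)), (np.float64(-152.0265585080031), np.float64(-94.13172084420127))]
cf [(np.float64(-2.1049858508557513), np.float64(109.12763950967293)), (np.float64(2.1049858508557513), np.float64(-109.12763950967293))]
pb [(np.float64(-158.93447878770758), np.float64(98.06801981401011)), (np.float64(-157.28174790587636), np.float64(-111.73890109958947))]
h [(np.float64(-209.22546809329708), np.float64(48.57960247483807)), (np.float64(-207.70170564384833), np.float64(-58.895272679715085))]
```

Scaled: 336 mm / 1000 = 0.336, 325 mm / 1000 = 0.325, 2.3 degrees / 90 = 0.0256.

>>> {"op": "move_arm", "data": {"targets": [[[-0.008,0.018,0],[0,0,0],30],[[-0.024,0.055,0],[0,0,0],30],[[-0.044,0.102,0],[0,0,0.0056],30],[[-0.064,0.15,0],[0,0,0.0111],30],[[-0.085,0.198,0],[0,0,0.0167],30],[[-0.106,0.246,0],[0,0,0.0222],30],[[-0.126,0.292,0],[0,0,0.0256],30],[[-0.14,0.325,0],[0,0,0.0256],30],[[-0.145,0.336,0],[0,0,0.0256],30],[[-0.145,0.336,0],[0,0,0.0256],30]]}}

```text
t: 8.75
position: [577.1, 0.5, 187.6]
eef_rot: [0.213, -3.134, 0.0]
ft_force: [-0.4, 0.2, -4.0]
grip_width: 39.8
finger_force: 30.0
```

Run:
```python
from h import *
s,c=wrist(); Rm=R.from_rotvec(s["eef_rot"]).as_matrix(); print(s["t"],np.degrees(np.arctan2(-Rm[1,0],-Rm[0,0])), s["position"],s["joints"].round(2),s["ft_force"],s["grip_width"],s["finger_force"])
np.save("w.npy",c,allow_pickle=True)
for d in robot.spot_in(c,"plane")[:2]+robot.spot_in(c,"cabinet_drawer0")[:1]: print(d)
cv2.imwrite("pics/w3.png",cv2.resize(c["color"][:,:,::-1],(800,600)))
print(Rm.T@(np.array([577,-.5,60])-s["position"]))
```

```text
8.75 7.775749135514864 [5.77129915e+02 4.57844880e-01 1.87589977e+02] [-0.2   0.47  1.41 -0.    1.26 -1.91] [-0.42917826  0.20166605 -3.98782207] 39.83144390646794 29.999915761873126
{'location': [556.7, -2.4, 211.7], 'p': 0.81}
{'location': [530.0, -6.7, 47.2], 'p': 0.64}
[  0.21594204  -0.91755535 127.59015631]
```

View pics/w3.png

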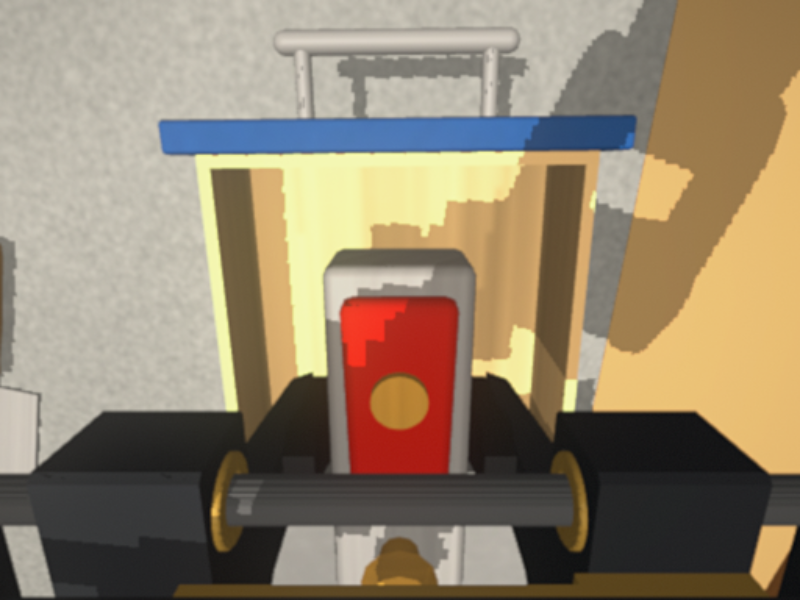

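The held plane (column 400) is centred between the drawer walls (197 and 600) and parallel to them. The front panel is at row 120–153 and the handle bar at row 40.

Run:
```python
from h import *
c=np.load("w.npy",allow_pickle=True).item()
for n,x,y,z in [("wallL",210,165,88),("wallR",588,165,88),("panelback L",162,153,97),("panelback R",635,150,97),("panelfront",162,122,97),("h",277,41,72),("h",518,39,72)]:
  print(n,onz(c,(x*.64,y*.64),z).round(1))
```

```text
wallL [515.9 -97.2  88. ]
wallR [491.7  79.1  88. ]
panelback L [ 513.1 -115.6   97. ]
panelback R [482.9  95.3  97. ]
panelfront [ 499.9 -115.6   97. ]
h [456.4 -73.4  72. ]
h [440.2  38.5  72. ]
```

Scaled: 150 mm / 1000 = 0.15, 148 mm / 1000 = 0.148.

>>> {"op": "move_arm", "data": {"targets": [[[0,0,0.015],[0,0,0],30],[[0,0,0.04],[0,0,0],30],[[0,0,0.065],[0,0,0],30],[[0,0,0.09],[0,0,0],30],[[0,0,0.112],[0,0,0],30],[[0,0,0.13],[0,0,0],30],[[0,0,0.142],[0,0,0],30],[[0,0,0.148],[0,0,0],30],[[0,0,0.15],[0,0,0],30],[[0,0,0.15],[0,0,0],30]]}}

```text
t: 10.15
position: [577.6, -0.2, 38.1]
eef_rot: [-0.211, 3.134, -0.0]
ft_force: [-0.1, -0.5, -4.2]
grip_width: 40.0
finger_force: 30.0
```

Scaled: 7.3 mm / 1000 = 0.0073, 7 mm / 1000 = 0.007.

>>> {"op": "move_arm", "data": {"targets": [[[0,0,0.0015],[0,0,0],30],[[0,0,0.003],[0,0,0],30],[[0,0,0.004],[0,0,0],30],[[0,0,0.005],[0,0,0],30],[[0,0,0.006],[0,0,0],30],[[0,0,0.0065],[0,0,0],30],[[0,0,0.007],[0,0,0],30],[[0,0,0.0073],[0,0,0],30],[[0,0,0.0073],[0,0,0],30],[[0,0,0.0073],[0,0,0],30]]}}

```text
t: 11.4
position: [577.4, -0.1, 30.5]
eef_rot: [-0.211, 3.134, 0.0]
ft_force: [0.0, -0.3, -2.9]
grip_width: 39.6
finger_force: 30.0
```

Scaled: 0.8 mm / 1000 = 0.0008, 0.4 mm / 1000 = 0.0004.

>>> {"op": "move_arm", "data": {"targets": [[[0,0,0.0004],[0,0,0],30],[[0,0,0.0008],[0,0,0],30],[[0,0,0.0008],[0,0,0],30],[[0,0,0.0008],[0,0,0],45],[[0,0,0.0008],[0,0,0],55],[[0,0,0.0008],[0,0,0],62],[[0,0,0.0008],[0,0,0],62],[[0,0,0.0008],[0,0,0],62],[[0,0,0.0008],[0,0,0],62],[[0,0,0.0008],[0,0,0],62]]}}

```text
t: 12.65
position: [577.4, -0.1, 29.6]
eef_rot: [-0.211, 3.134, -0.0]
ft_force: [-0.3, 0.4, -0.7]
grip_width: 61.8
finger_force: 0.0
```

Scaled: -160 mm / 1000 = -0.16, -155 mm / 1000 = -0.155.

>>> {"op": "move_arm", "data": {"targets": [[[0,0,0],[0,0,0],62],[[0,0,-0.01],[0,0,0],62],[[0,0,-0.03],[0,0,0],62],[[0,0,-0.055],[0,0,0],62],[[0,0,-0.085],[0,0,0],62],[[0,0,-0.115],[0,0,0],62],[[0,0,-0.14],[0,0,0],62],[[0,0,-0.155],[0,0,0],62],[[0,0,-0.16],[0,0,0],40],[[0,0,-0.16],[0,0,0],0]]}}

```text
t: 13.9
position: [577.2, -0.1, 189.2]
eef_rot: [0.211, -3.134, -0.0]
ft_force: [-0.2, -0.7, -1.1]
grip_width: 44.3
finger_force: 0.0
```

Run:
```python
from h import *
s,c=wrist(); Rm=R.from_rotvec(s["eef_rot"]).as_matrix(); print(s["t"],np.degrees(np.arctan2(-Rm[1,0],-Rm[0,0])), s["position"],s["grip_width"])
np.save("w.npy",c,allow_pickle=True)
for k in("plane","cabinet_drawer0"):
  for d in robot.spot_in(c,k)[:1]: print(k,d)
cv2.imwrite("pics/w4.png",cv2.resize(c["color"][:,:,::-1],(800,600)))
```

```text
13.9 7.703674402758143 [ 5.77174437e+02 -1.15959392e-01  1.89207994e+02] 44.25675630347907
plane {'location': [572.4, -3.0, 49.7], 'p': 0.83}
cabinet_drawer0 {'location': [546.0, 1.1, 18.7], 'p': 0.94}
```

View pics/w4.png

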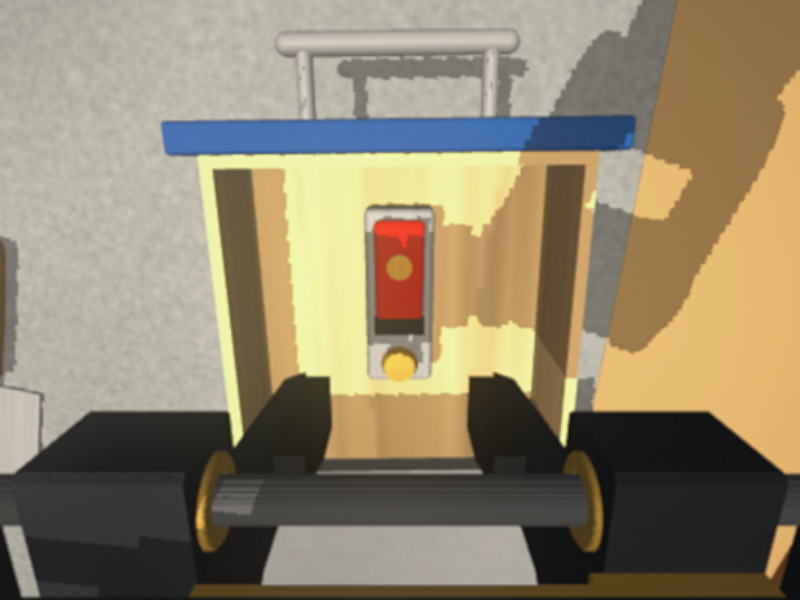

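The plane sits flat on its sole at (399,292), parallel to and between the walls, behind the panel. Next I push the handle bar from the front with closed fingers.

Scaled: 171 mm / 1000 = 0.171, 168 mm / 1000 = 0.168.

>>> {"op": "move_arm", "data": {"targets": [[[0.02,0,0],[0,0,0],0],[[0.05,0,0],[0,0,0],0],[[0.085,0,0],[0,0,0],0],[[0.12,0,0],[0,0,0],0],[[0.15,0,0],[0,0,0],0],[[0.168,0,0],[0,0,0],0],[[0.171,0,0.02],[0,0,0],0],[[0.171,0,0.05],[0,0,0],0],[[0.171,0,0.08],[0,0,0],0],[[0.171,0,0.1],[0,0,0],0]]}}

```text
t: 15.3
position: [407.3, -22.9, 88.2]
eef_rot: [0.211, -3.133, -0.001]
ft_force: [0.2, -0.1, 0.1]
grip_width: 0.3
finger_force: 0.0
```

Scaled: -35 mm / 1000 = -0.035, 31 mm / 1000 = 0.031.

>>> {"op": "move_arm", "data": {"targets": [[[0,0,0.02],[0,0,0],0],[[0,0,0.031],[0,0,0],0],[[0,0,0.031],[0,0,0],0],[[-0.005,0,0.031],[0,0,0],0],[[-0.01,0,0.031],[0,0,0],0],[[-0.015,0,0.031],[0,0,0],0],[[-0.02,0,0.031],[0,0,0],0],[[-0.025,0,0.031],[0,0,0],0],[[-0.03,0,0.031],[0,0,0],0],[[-0.035,0,0.031],[0,0,0],0]]}}

```text
t: 16.55
position: [442.7, -18.3, 58.6]
eef_rot: [0.211, -3.134, -0.0]
ft_force: [-1.5, 0.5, 0.6]
grip_width: 0.5
finger_force: 0.6
```

Scaled: -84 mm / 1000 = -0.084, -77 mm / 1000 = -0.077.

>>> {"op": "move_arm", "data": {"targets": [[[-0.007,0,0],[0,0,0],0],[[-0.015,0,0],[0,0,0],0],[[-0.024,0,0],[0,0,0],0],[[-0.033,0,0],[0,0,0],0],[[-0.042,0,0],[0,0,0],0],[[-0.051,0,0],[0,0,0],0],[[-0.06,0,0],[0,0,0],0],[[-0.069,0,0],[0,0,0],0],[[-0.077,0,0],[0,0,0],0],[[-0.084,0,0],[0,0,0],0]]}}

```text
t: 17.8
position: [526.3, -7.0, 58.6]
eef_rot: [0.211, -3.134, 0.0]
ft_force: [-1.3, 0.8, -0.2]
grip_width: 0.2
finger_force: 0.6
```

Scaled: -47 mm / 1000 = -0.047, -45 mm / 1000 = -0.045.

>>> {"op": "move_arm", "data": {"targets": [[[-0.006,0,0],[0,0,0],0],[[-0.012,0,0],[0,0,0],0],[[-0.018,0,0],[0,0,0],0],[[-0.024,0,0],[0,0,0],0],[[-0.029,0,0],[0,0,0],0],[[-0.034,0,0],[0,0,0],0],[[-0.038,0,0],[0,0,0],0],[[-0.042,0,0],[0,0,0],0],[[-0.045,0,0],[0,0,0],0],[[-0.047,0,0],[0,0,0],0]]}}

```text
t: 19.05
position: [572.6, -0.8, 58.6]
eef_rot: [-0.211, 3.134, -0.0]
ft_force: [-1.2, 0.6, 0.9]
grip_width: 0.2
finger_force: 0.5
```

Run:
```python
from h import *
s=robot.sense(); print(s["position"],s["ft_force"])
c=robot.read_camera("side")
cv2.imwrite("pics/s2.png",cv2.resize(c["color"][120:280,140:340,::-1],(800,640))[:600])
```

```text
[572.56028368  -0.81224663  58.62524926] [-1.2086358   0.608366    0.90239489]
```

View pics/s2.png

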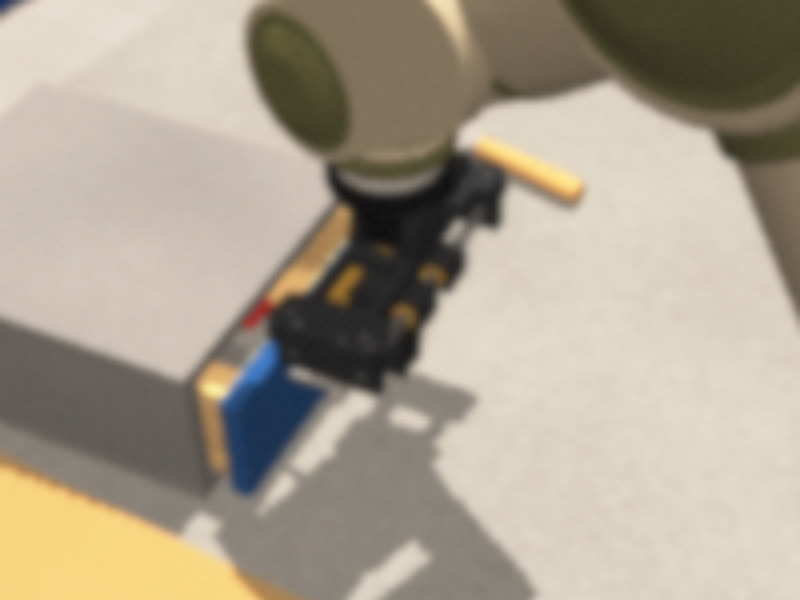

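The drawer is still open by about 20–25 mm, seen as the gap between the cabinet edge and the blue panel at (215,420). I keep pushing gently.

Scaled: -17 mm / 1000 = -0.017, -16 mm / 1000 = -0.016.

>>> {"op": "move_arm", "data": {"targets": [[[-0.002,0,0],[0,0,0],0],[[-0.004,0,0],[0,0,0],0],[[-0.006,0,0],[0,0,0],0],[[-0.008,0,0],[0,0,0],0],[[-0.01,0,0],[0,0,0],0],[[-0.012,0,0],[0,0,0],0],[[-0.014,0,0],[0,0,0],0],[[-0.015,0,0],[0,0,0],0],[[-0.016,0,0],[0,0,0],0],[[-0.017,0,0],[0,0,0],0]]}}

```text
t: 20.35
position: [589.3, 1.5, 58.6]
eef_rot: [0.211, -3.134, -0.0]
ft_force: [-1.1, 0.3, 0.1]
grip_width: 0.4
finger_force: 0.5
```

Scaled: -5 mm / 1000 = -0.005, -1.5 mm / 1000 = -0.0015.

>>> {"op": "move_arm", "data": {"targets": [[[-0.0005,0,0],[0,0,0],0],[[-0.001,0,0],[0,0,0],0],[[-0.0015,0,0],[0,0,0],0],[[-0.002,0,0],[0,0,0],0],[[-0.0025,0,0],[0,0,0],0],[[-0.003,0,0],[0,0,0],0],[[-0.0035,0,0],[0,0,0],0],[[-0.004,0,0],[0,0,0],0],[[-0.0045,0,0],[0,0,0],0],[[-0.005,0,0],[0,0,0],0]]}}

```text
t: 21.6
position: [591.8, 1.9, 58.5]
eef_rot: [0.212, -3.127, -0.0]
ft_force: [-18.4, -3.3, 11.0]
grip_width: 0.3
finger_force: 9.5
```

Scaled: 180 mm / 1000 = 0.18, -150 mm / 1000 = -0.15.

>>> {"op": "move_arm", "data": {"targets": [[[0.005,0,0],[0,0,0],0],[[0.015,0,0],[0,0,0],0],[[0.03,0,0],[0,0,0],0],[[0.05,0,-0.01],[0,0,0],0],[[0.075,0,-0.03],[0,0,0],0],[[0.1,0,-0.07],[0,0,0],0],[[0.13,0,-0.11],[0,0,0],0],[[0.16,0,-0.14],[0,0,0],0],[[0.18,0,-0.15],[0,0,0],0],[[0.18,0,-0.15],[0,0,0],0]]}}

```text
t: 22.85
position: [415.5, -22.2, 209.3]
eef_rot: [-0.21, 3.132, -0.002]
ft_force: [1.0, 0.1, -0.8]
grip_width: 0.7
finger_force: 0.0
```

Run:
```python
from h import *
s=robot.sense(); print(s["t"],s["position"],s["ft_force"])
c=robot.read_camera("side");t=robot.read_camera("top")
a=cv2.resize(c["color"][150:270,150:290,::-1],(400,343),interpolation=3);b=cv2.resize(t["color"][120:223,190:310,::-1],(400,343),interpolation=3)
cv2.imwrite("pics/f.png",np.hstack([a,b]))
```

```text
22.85 [415.52102191 -22.16069215 209.34178221] [ 0.96150141  0.10313867 -0.82223446]
```

View pics/f.png

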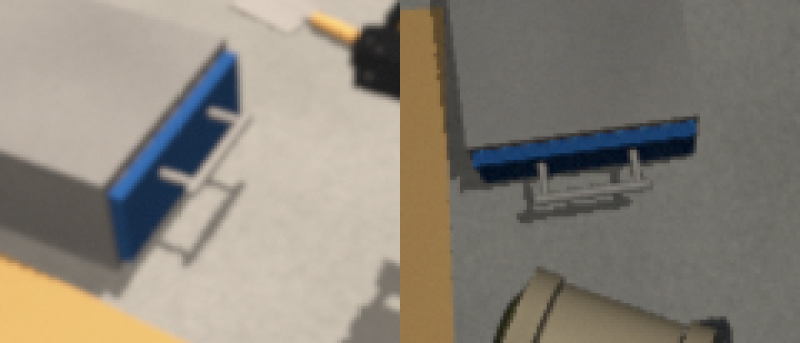

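Both views show the blue panel flush against the cabinet front with no gap (side (110,190)–(225,50)), and the arm is clear.

```bash
python3 -c "
from bench import robot
print(robot.finish_job())"
```

```text
the job is handed in; nothing more can be done
None
```

The steel plane was set down flat on the drawer floor and the drawer pushed shut against its stop; the job is handed in at about 23 s, but `finish_job()` returned no verdict.

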